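# Unhook a racket-support bar from its dock and stow it in the foam tray

### The arm

A 6-joint arm with a two-finger parallel gripper is mounted at the origin on the work surface. World frame = base frame: x ahead of the robot, y to its left, z up, the work surface at z = 0. Lengths are in m, angles in rad, forces in N, time in s.
With the tool pointing down it reaches from about 0.375 to 0.975 m from the base axis. Payload 3.8 kg.
Tool frame: the origin (TCP) lies at the very end of the fingers, on their centre line; the grasp point (between the pads) lies 19 mm behind it; z points along the fingers, y is the line along which they close (so a half turn about z gives the same grasp; the last joint's range is limited). The gripper opens to 85 mm and grips with 20 to 120 N. Pads are 22 mm wide; open, the fingers measure 114 mm over their backs; the gripper's body (76 mm by 85 mm) begins 54 mm behind the grasp point. The pads swing forward as they close: fully open they stand 13 mm farther back than shut.
Start: joints at [-0.037, 0.264, 1.604, -0, 1.274, -0.037], TCP at [0.675, -0, 0.231] pointing down, gripper open.
Joint ranges: [-2.63, 2.63], [-0.94, 2.18], [0.31, 2.57], [-1.31, 4.45], [0, 2.66], [-2.55, 2.55]. Speed limits (rad/s): [2.57, 2.57, 3.14, 3.14, 3.14, 3.14].

### API

Orientations are given as a 3x3 rotation matrix whose columns are the frame's x, y, z axes.
In Python, from station import bot gives the robot as it stands. The module is installed in compiled form; this text tells all that it offers.
- The arm moves only by the tool servo_tool, never from a script. Its argument "moves" is a list of rows, each a list of 2 entries, a list of its own where there are three numbers: the shift along the tool's x, y, z in m, then the turn about the tool's z in rad. A call has exactly 8 rows; each row shifts and turns the commanded pose from where the row before left it, along the tool's axes as they then stand; what a row does not reach is not made up. A row lasts 1/12 s, in which the tool goes at most 41.7 mm and 7.16 degrees, less where a joint would pass 70% of its speed; a pose out of reach is approached as far as the arm can. A call with a gripper value outside its range is refused whole. "gripper" is the opening, from 0 (shut) to 1 (fully open), set as the call begins (left out, the last holds). The fingers move at their own pace and stop on an object; "squeeze" is the grip in N (left out, the last holds). Time passes only in rows, so rows that do not move let the fingers close, or fill a call up. It gives the time, the measured TCP pose, the force, the opening and the grip force at its end, in the units of the state.
- bot.read_state(): the state, without advancing time (a new reading comes with each control period).
- bot.camera(name): name is "scene" or "side" or "wrist"; returns the picture (480x640x3 uint8, red, green, blue); there is no depth.
- bot.camera_model(name): a dict with "fx", "fy", "cx", "cy" (pixels), "k1" (the pictures are not rectified: a ray, as slopes to the right and down, at radius r is drawn at 1 + k1 r^2 times it, then the intrinsics apply), "xyz" and "attitude" of the camera in the world; the wrist camera has in their place "mount" (4x4, takes a point from camera to tool coordinates, whose origin is the TCP and whose axes are the flange's). Camera axes: x right, y up, looking along -z (the intrinsics and any distortion apply to the point x, -y, -z); pixel columns grow to the right and rows downward; lengths in m; the calibration is good to about 2 mm. A picture is of the moment at which its call begins: read the wrist's pose just before it. camera_model takes no time and is no camera call.
- bot.close_job(): hands the job in; it is judged then, once.
The state is a dict: "time": time; "joint_pos": joint angles; "joint_vel": joint speeds; "tau": joint torques, N m; "tcp_pos": TCP position; "tool_rot": TCP orientation; "force": force on the tool from outside, world axes, zero at the start; "moment": the same for the moment, N m; "opening": opening from 0.0 (shut) to 1.0 (fully open); "gripper_force": force on a finger pad.
Only numpy, scipy, OpenCV 4.12 (cv2) and the standard library are available. Lean on these libraries where they do the work, as an engineer would, in place of code of your own. Each camera call takes 0.05 s, during which the arm holds its last target. There are 200 camera calls.

### The job

Take the red racket-support bar out of its grey dock: raise its end with the black rubber pad so that the steel hook underneath clears the yellow lip, then draw it out from under the yellow keeper. Lay it flat on the blue mat and let go to change your hold, then lower it gently, never dropping it, flat and right way up into the matching compartment of the black foam tray, rubber pad in the wide end (white stripe). Leave the bottle, tape roll, shuttlecock and screwdriver where they are.

Things in the scene. Friction and masses are not known exactly. Their poses are not given: they have to be found in the camera images.
- bar_center (a point): Centre of the loose support bar (0.15 kg), half-way up. x along it from pad to tail, y across, z up. Overall 160 mm long (x -80 to 80), 24 mm high. A red strip 20 wide, 10 thick runs its full length on top (z 2 to 12 mm). Below it two feet 14 mm deep, pad and hook, on which it lies level; balance point about 30 mm towards the pad. Can be gripped across y here.
- bar_pad (a point): Centre of the bar's black rubber pad, at x = -62.5 mm from bar_center, same height and axes. 35 mm long (x), 34 wide (y), 24 high (the bar's full height). The part to grip in the dock: it stands out in front, on a tongue 20 mm wide and 10 mm high, bare table either side.
- bar_hook (a point): Middle of the underside of the bar's steel hook: a block 10 mm long (x), 20 wide, reaching 14 mm down from the strip. At x = -3, z = -12 mm from bar_center, same axes.
- dock: Grey dock fixed to the table; origin on the table, x from open front to closed back = the parked bar's x, z up. Parked bar_center lies above the origin within 2 mm, 22 mm up, level. Base 10 mm high (x -88 to 95; 60 mm wide behind x = -20). Channel between cheeks 28 mm wide, from x = -20 to the back wall at x = 86; cheek tops 30 mm up, 37 under the keeper.
- dock_lip (a point): Middle of the top of the dock's yellow lip, 22 mm above the table, 12 mm above the parked bar's underside. The lip crosses the channel in front of the hook, dock x = -20 to -13 mm, and stops a straight pull. With the pad end raised about 0.25 rad, the bar turning about the keeper's front edge, the hook is well above it.
- dock_keeper (a point): Middle of the front lower edge of the yellow keeper plate over the bar's tail: dock x = 61 mm (plate reaches to 89), 37 mm above the table (top at 43), 3 mm above the parked bar's top. It stops a straight lift. Once the hook is over the lip, a pull of 35 to 45 mm along the dock's -x, bar still tilted, frees the tail; then lift away.
- mat: Flat blue mat fixed to the table, 200 (x) x 120 (y) x 3 mm, origin at the centre of its underside on the table, z up. Setting-down place, larger than the bar.
- tray: Foam tray fixed to the table, 200 (x) x 130 (y) mm, orange floor, black foam. Origin on the table under its centre, z up, x from the compartment's wide end to its narrow end: the stowed bar's x is the tray's x and bar_center is above the origin, at z = 18 mm. Compartment floor at z = 6 mm, foam tops at z = 42 mm.
- tray_gap (a point): Middle of the tray's compartment floor, 6 mm above the tray's origin, same axes. Compartment x -90 to 90 mm: wide end (x -90 to -35) 46 mm wide for the pad (white stripe on the foam beyond it), narrow end (x 35 to 90) 30 mm wide for the tail. Between them, x -35 to 35, a finger gap without foam right across the tray, so fingers holding the bar's middle can go down to the floor.
- bar: The loose red support bar as a whole; origin at the centre of its underside, 12 mm under bar_center, same axes.
- bottle_mid (a point): Bystander: blue bottle, 68 mm diameter, 190 mm tall, standing; this point is on its axis 95 mm up.
- tape_mid (a point): Bystander: white roll of grip tape lying flat, 60 mm diameter, 26 mm high; point at its centre.
- shuttle_mid (a point): Bystander: white shuttlecock standing on its skirt, 66 mm diameter, 86 mm tall; point on its axis 40 mm up.
- screwdriver_grip (a point): Bystander: red-handled screwdriver lying on the table; point in its handle.
There are look-alikes about, which are no part of the job. There is more than one size of the tray; the one meant has the size given above.

How it is judged:
By the outcome, as a careful person would: the job done as asked, in the order asked, and still so for the second after the job is handed in, with the robot touching nothing.
It also fails if it takes over 61 s, if anything falls off the work surface, if the arm or the gripper's body presses on something with over 40 N, if the wrist force passes 120 N, or if a joint passes its speed limit or range.

## Working session

There is one attempt and no reset: what is moved stays moved. The work goes in short steps, Python scripts to look and compute and a tool call to move; the robot and the scene stay as the last step left them, time stands still between calls to the robot, and variables do not carry over. Pictures are saved under pics/ and viewed, at most 10 in all, crops included, and the job is handed in when it is done.

Besides the shell and the picture viewer there is one more tool, called as a command line: name --argument value ..., lists and objects as JSON in quotes. servo_tool: Moves the arm, as the interface text tells. Its arguments: {"type":"object","properties":{"moves":{"type":"array"},"gripper":{"type":"number"},"squeeze":{"type":"number"}},"required":["moves"]}

```bash
mkdir -p pics; python3 - <<'E'
from station import bot
import cv2,numpy as np
for n in("scene","side"):
    m=bot.camera_model(n);print(n,{k:(np.round(v,4).tolist() if not np.isscalar(v) else round(v,4)) for k,v in m.items()})
    cv2.imwrite(f"pics/{n}0.png",bot.camera(n)[:,:,::-1])
m=bot.camera_model("wrist");print(m)
s=bot.read_state();print(s['time'],s['tcp_pos'],s['tool_rot'],s['opening'])
cv2.imwrite("pics/wrist0.png",bot.camera("wrist")[:,:,::-1])
E
```

```text
scene {'fx': 501.6553, 'fy': 501.6553, 'cx': 317.2743, 'cy': 244.3878, 'k1': -0.1348, 'xyz': [1.0534, -0.9862, 0.7906], 'attitude': [[0.8754, -0.2712, 0.4001], [0.4831, 0.4644, -0.7422], [0.0155, 0.8431, 0.5376]]}
side {'fx': 557.0135, 'fy': 557.0135, 'cx': 313.1375, 'cy': 234.3955, 'k1': -0.1421, 'xyz': [-0.0789, 1.0713, 1.122], 'attitude': [[-0.8497, 0.3468, -0.3972], [-0.5271, -0.5436, 0.6532], [0.0106, 0.7644, 0.6447]]}
{'fx': 390.46006990202574, 'fy': 390.46006990202574, 'cx': 318.06682998955444, 'cy': 249.6981386899648, 'k1': -0.014712055496074685, 'mount': array([[-6.83352757e-04,  9.51510251e-01,  3.07616278e-01,
         7.87539214e-02],
       [ 9.99999454e-01,  8.93406291e-04, -5.42015728e-04,
         1.56065987e-04],
       [-7.90559840e-04,  3.07615740e-01, -9.51510342e-01,
        -1.41836447e-01],
       [ 0.00000000e+00,  0.00000000e+00,  0.00000000e+00,
         1.00000000e+00]])}
0.1 [6.74323301e-01 1.21168138e-05 2.30057560e-01] [[-2.99122341e-06  9.99997841e-01 -2.07804526e-03]
 [ 9.99999998e-01  3.11713011e-06  6.05857753e-05]
 [ 6.05921220e-05 -2.07804507e-03 -9.99997839e-01]] 0.9998357651261515
```

View pics/scene0.png

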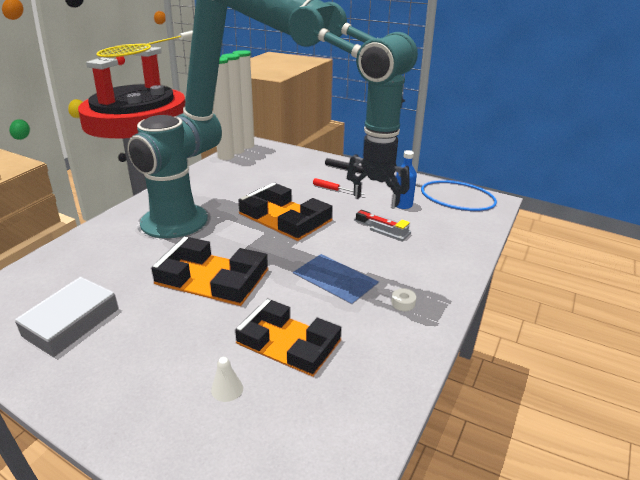

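View pics/side0.png

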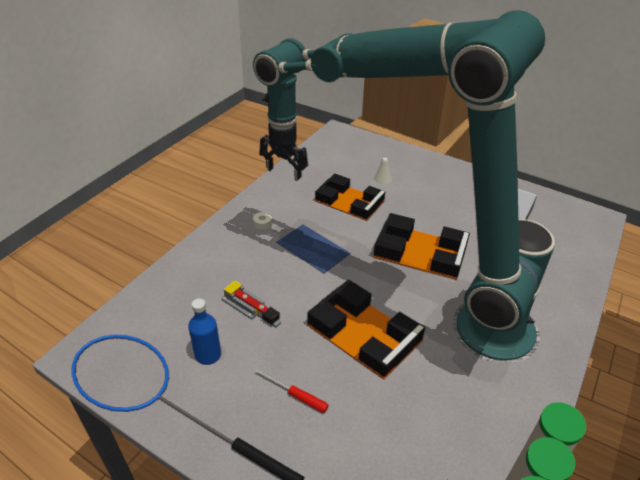

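Candidates in the scene view are listed below.
- **Bar in dock:** pad (362,216), keeper (403,225). The red screwdriver at (325,184) and the toy red racket stand are look-alikes, so I choose the one in the yellow-lipped dock.
- **Trays:** three of them, at (285,212), (210,272) and (289,337), to be told apart by size.
- **Mat:** (336,278).
- **Tape:** (403,298).
- **Shuttlecock:** (226,378).

```bash
cat > h.py <<'E'
import cv2,numpy as np
from station import bot
def cam(n,st=None):
    m=bot.camera_model(n);K=np.array([[m['fx'],0,m['cx']],[0,m['fy'],m['cy']],[0,0,1]]);d=np.array([m['k1'],0,0,0])
    if n=="wrist":
        T=np.eye(4);T[:3,:3]=st['tool_rot'];T[:3,3]=st['tcp_pos'];T=T@m['mount'];return K,d,T[:3,:3],T[:3,3]
    return K,d,np.array(m['attitude']),np.array(m['xyz'])
def rays(px,c):
    K,d,R,p=c;u=cv2.undistortPoints(np.float64(px).reshape(-1,1,2),K,d).reshape(-1,2)
    return np.c_[u[:,0],-u[:,1],-np.ones(len(u))]@R.T
def plane(px,c,z):
    v=rays(px,c);return c[3]+v*((z-c[3][2])/v[:,2])[:,None]
def proj(P,c):
    K,d,R,p=c;q=(np.atleast_2d(P)-p)@R*[1,-1,-1]
    return cv2.projectPoints(q,np.zeros(3),np.zeros(3),K,d)[0].reshape(-1,2)
def tri(a,ca,b,cb):
    u=rays([a],ca)[0];v=rays([b],cb)[0];A=np.c_[u,-v];s=np.linalg.lstsq(A,cb[3]-ca[3],rcond=None)[0]
    P,Q=ca[3]+s[0]*u,cb[3]+s[1]*v;return (P+Q)/2,np.linalg.norm(P-Q)
def masks(im):
    H,S,V=cv2.split(cv2.cvtColor(im,cv2.COLOR_RGB2HSV));f=lambda m:m.astype(np.uint8)*255
    return dict(red=f(((H<6)|(H>172))&(S>150)&(V>70)),orange=f((H>=9)&(H<19)&(S>170)&(V>90)),yellow=f((H>=22)&(H<34)&(S>150)&(V>80)),
      blue=f((H>95)&(H<125)&(S>110)&(V>40)),black=f((V<55)))
def grid(m,c,z):  # mask onto plane, 1 mm cells, x 0.2..1.2, y -0.7..0.7
    g=np.zeros((1400,1000),np.uint8)
    for k in cv2.findContours(m,cv2.RETR_EXTERNAL,cv2.CHAIN_APPROX_NONE)[0]:
        if len(k)<8: continue
        P=plane(k,c,z);q=np.c_[(P[:,0]-.2)*1000,(P[:,1]+.7)*1000]
        if np.abs(q).max()<3000: cv2.fillPoly(g,[q.round().astype(np.int32)],255)
    return g
def blobs(g,amin,amax):
    for k in cv2.findContours(g,cv2.RETR_EXTERNAL,cv2.CHAIN_APPROX_NONE)[0]:
        (x,y),(w,h),a=cv2.minAreaRect(k)
        if amin<w*h<amax: print(f"   x {x/1000+.2:.3f} y {y/1000-.7:.3f} size {w:.0f}x{h:.0f} ang {a:.1f} area {cv2.contourArea(k):.0f}")
E
python3 - <<'E'
from h import *
I={n:cv2.imread(f"pics/{n}0.png")[:,:,::-1].copy() for n in("scene","side")};C={n:cam(n) for n in I};M={n:masks(I[n]) for n in I}
for nm,z,a,b in(("orange",.006,1500,30000),("red",.034,300,9000),("yellow",.043,200,3000),("blue",.003,8000,60000),("black",.042,500,9000)):
    print(nm)
    for n in I: print("  ",n); g=grid(M[n][nm],C[n],z); blobs(g,a,b)
    print("  both"); blobs(grid(M["scene"][nm],C["scene"],z)&grid(M["side"][nm],C["side"],z),a,b)
c=I["scene"][190:250,330:430];d=I["side"][265:340,205:305]
cv2.imwrite("pics/crop.png",np.hstack([cv2.resize(c,(400,300),interpolation=2),cv2.resize(d,(400,300),interpolation=2)])[:,:,::-1])
E
```

```text
orange
   scene
   x 0.629 y -0.280 size 22x117 ang 2.5 area 112
   x 0.609 y -0.286 size 131x195 ang 90.0 area 1760
   side
   x 0.607 y -0.279 size 129x91 ang 90.0 area 7594
  both
   x 0.273 y 0.199 size 171x100 ang 88.2 area 2870
   x 0.295 y -0.173 size 76x166 ang 14.5 area 909
   x 0.629 y -0.280 size 22x117 ang 2.5 area 112
red
   scene
   x 0.326 y 0.414 size 48x107 ang 90.0 area 3829
   x 0.571 y 0.281 size 31x129 ang 83.1 area 1710
   side
   x 0.298 y 0.466 size 26x101 ang 90.0 area 2313
   x 0.588 y 0.291 size 23x110 ang 82.8 area 1594
  both
   x 0.585 y 0.287 size 14x44 ang 84.3 area 427
yellow
   scene
   x 0.660 y 0.274 size 49x28 ang 81.9 area 1118
   side
   x 0.654 y 0.283 size 45x28 ang 84.0 area 1086
  both
   x 0.657 y 0.280 size 40x20 ang 80.1 area 640
blue
   scene
   x 0.577 y 0.571 size 50x268 ang 12.4 area 7945
   x 0.585 y -0.006 size 103x202 ang 84.4 area 14664
   side
   x 0.740 y 0.615 size 169x271 ang 90.0 area 37735
   x 0.631 y 0.434 size 71x176 ang 50.0 area 10262
   x 0.580 y -0.010 size 112x191 ang 78.8 area 20080
  both
   x 0.580 y -0.004 size 1
[... 487 characters left out ...]
ea 1433
   x 0.231 y 0.279 size 85x61 ang 90.0 area 4252
   x 0.221 y 0.167 size 87x42 ang 90.0 area 2954
   x 0.216 y -0.118 size 45x94 ang 8.1 area 3213
   x 0.228 y -0.231 size 62x97 ang 9.2 area 5117
   x 0.541 y -0.302 size 74x42 ang 90.0 area 2455
   x 0.870 y -0.694 size 13x70 ang 90.0 area 633
  both
   x 0.231 y 0.270 size 63x59 ang 80.5 area 1331
   x 0.221 y 0.167 size 87x42 ang 90.0 area 2680
   x 0.218 y -0.133 size 45x63 ang 8.1 area 821
   x 0.372 y -0.150 size 63x43 ang 8.1 area 1945
   x 0.224 y -0.195 size 51x26 ang 9.2 area 657
   x 0.230 y -0.246 size 62x67 ang 10.9 area 1244
   x 0.671 y -0.285 size 49x33 ang 2.1 area 1216
   x 0.538 y -0.287 size 44x32 ang 90.0 area 912
```

View pics/crop.png

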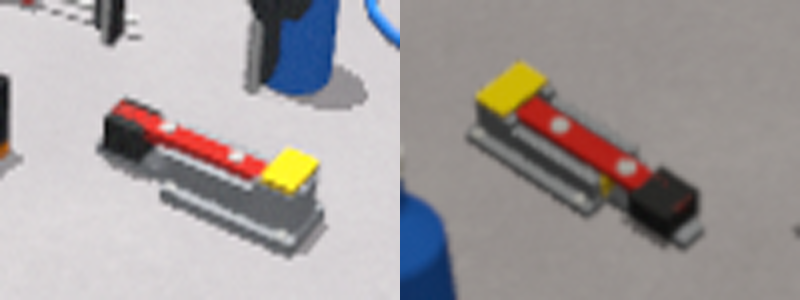

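View pics/wrist0.png

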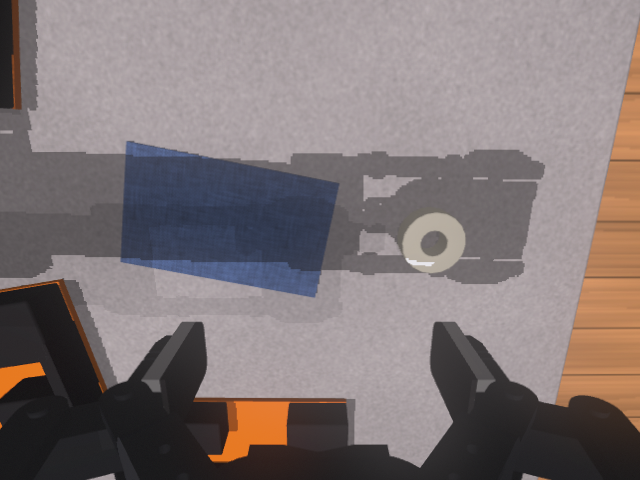

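The dock crop confirms the choice: black pad at the front, red strip, yellow keeper over the tail, and a lip just visible. Bar yaw is about -7° and the dock origin is about (0.58, 0.29). Moving over the dock for a close look.

servo_tool --moves '[[[0.036, -0.017, 0.004], 0], [[0.036, -0.017, 0.004], 0], [[0.036, -0.017, 0.004], 0], [[0.036, -0.017, 0.004], 0], [[0.036, -0.017, 0.004], 0], [[0.036, -0.017, 0.004], 0], [[0.036, -0.017, 0.004], 0], [[0.036, -0.017, 0.004], 0]]' --gripper 1

```text
time: 0.82
tcp_pos: [0.5377, 0.2894, 0.1989]
tool_rot: [[0.0, 1.0, -0.0], [1.0, -0.0, -0.0], [-0.0, -0.0, -1.0]]
force: [0.7, -0.2, 0.8]
opening: 1.0
gripper_force: 0.0
```

servo_tool --moves '[[[0, 0, 0], -0.12], [[0, 0, 0], -0.12], [[0, 0, 0], -0.12], [[0, 0, 0], -0.12], [[0, 0, 0], -0.12], [[0, 0, 0], -0.12], [[0, 0, 0], -0.12], [[0, 0, 0], -0.12]]'

```text
time: 1.48
tcp_pos: [0.5387, 0.2879, 0.1988]
tool_rot: [[-0.823, 0.569, -0.001], [0.569, 0.823, -0.0], [0.0, -0.001, -1.0]]
force: [0.1, 0.0, -0.3]
opening: 1.001
gripper_force: 0.0
```

servo_tool --moves '[[[0, 0, 0], -0.12], [[0, 0, 0], -0.12], [[0, 0, 0], -0.12], [[0, 0, 0], -0.12], [[0, 0, 0], 0], [[0, 0, 0], 0], [[0, 0, 0], 0], [[0, 0, 0], 0]]'

```text
time: 2.15
tcp_pos: [0.5389, 0.288, 0.1992]
tool_rot: [[-0.991, 0.132, -0.0], [0.132, 0.991, -0.0], [0.0, -0.0, -1.0]]
force: [-0.0, 0.3, -0.3]
opening: 1.003
gripper_force: 0.0
```

```bash
python3 - <<'E'
from h import *
s=bot.read_state();im=bot.camera("wrist");cv2.imwrite("pics/w1.png",im[:,:,::-1]);c=cam("wrist",s)
print(s['time'],s['tcp_pos'].round(4),s['tool_rot'].round(3).tolist(),s['joint_pos'])
M=masks(im)
for nm,z in(("yellow",.043),("yellow",.022),("red",.034),("black",.034)):
    print(nm,z);blobs(grid(M[nm],c,z),100,6000)
S,D=cam("scene"),cam("side")
print("bottle top",tri((408,154),S,(198,303),D)); print("tray3 orange corners scene z0",plane([(237,344),(313,371),(341,338)],S,.0).round(3).tolist())
print("mat wrist0",plane([(127,141),(339,183),(315,297),(121,263)],cam("wrist",dict(tcp_pos=[.6743,0,.2301],tool_rot=[[0,1,-.002],[1,0,0],[0,-.002,-1]])),.003).round(3).tolist())
E
```

```text
2.15 [0.5389 0.288  0.1992] [[-0.991, 0.132, -0.0], [0.132, 0.991, -0.0], [0.0, -0.0, -1.0]] [ 4.49952506e-01  1.66228429e-01  1.78179572e+00 -1.38834864e-05
  1.19372159e+00 -9.88026593e-01]
yellow 0.043
   x 0.669 y 0.289 size 7x18 ang 0.0 area 56
   x 0.653 y 0.277 size 24x47 ang 14.0 area 574
yellow 0.022
   x 0.684 y 0.289 size 8x19 ang 0.0 area 63
   x 0.671 y 0.277 size 45x29 ang 85.2 area 651
red 0.034
   x 0.592 y 0.286 size 19x110 ang 83.2 area 1924
black 0.034
   x 0.628 y 0.133 size 7x23 ang 45.0 area 106
bottle top (array([0.59269647, 0.46950232, 0.18377034]), np.float64(0.00046471980960710276))
tray3 orange corners scene z0 [[0.51, -0.349, 0.0], [0.698, -0.335, -0.0], [0.703, -0.215, 0.0]]
mat wrist0 [[0.499, 0.064, 0.003], [0.693, 0.025, 0.003], [0.67, -0.092, 0.003], [0.475, -0.055, 0.003]]
```

View pics/w1.png

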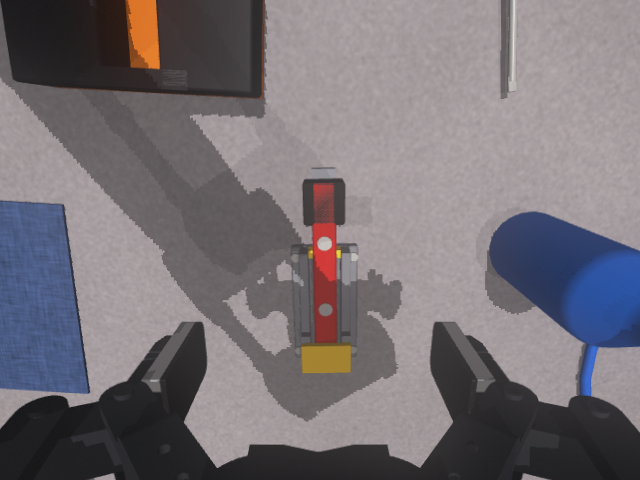

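The wrist view shows the pad at (324,203), the strip running vertically to the keeper at (326,359), the bottle on the right at (560,270) and the mat at lower left. The yaw is aligned. Next: a finer pad fix, and the size of all three trays.

```bash
python3 - <<'E'
from h import *
s=bot.read_state();c=cam("wrist",s);S,D=cam("scene"),cam("side")
P=plane([(304,181),(343,181),(344,224),(304,224),(324,203),(325,340)],c,.034);print("pad",P.round(4).tolist())
d=(np.array([.6,.28,.03])-P[4]);R=s['tool_rot']
print("axis yaw",np.degrees(np.arctan2(*(P[5]-P[4])[[1,0]])),"pad centre minus tcp in tool",(R.T@(P[:4].mean(0)-s['tcp_pos'])).round(4))
T={"t1":((239,211),(291,238),(332,216)),"t2":((153,277),(236,302),(268,264)),"t3":((236,344),(314,372),(341,337))}
U={"t1":((308,325),(378,374),(424,333)),"t2":((374,250),(462,278),(470,243)),"t3":((314,196),(364,218),(385,199))}
for k in T:
    for V,c in((T,S),(U,D)):
        P=plane(V[k],c,0);print(k,P[:,:2].round(3).tolist(),np.linalg.norm(np.diff(P,axis=0),axis=1).round(3))
E
```

```text
pad [[0.5021, 0.2817, 0.034], [0.5061, 0.3119, 0.034], [0.5406, 0.3088, 0.034], [0.5363, 0.2767, 0.034], [0.5214, 0.295, 0.034], [0.6444, 0.28, 0.034]]
axis yaw -6.939508647334007 pad centre minus tcp in tool [0.0184 0.0044 0.1652]
t1 [[0.146, 0.154], [0.38, 0.097], [0.424, 0.278]] [0.241 0.187]
t1 [[0.429, 0.256], [0.201, 0.297], [0.158, 0.118]] [0.231 0.184]
t2 [[0.164, -0.258], [0.419, -0.23], [0.396, -0.051]] [0.257 0.18 ]
t2 [[0.418, -0.102], [0.145, -0.131], [0.178, -0.293]] [0.275 0.166]
t3 [[0.508, -0.35], [0.701, -0.336], [0.702, -0.212]] [0.193 0.125]
t3 [[0.717, -0.239], [0.517, -0.225], [0.505, -0.355]] [0.201 0.131]
```

Tray 3 (scene pixel (289,337)) is 200x130; the other two measure about 240x185. The pad is +18/+4 mm in tool x/y from the TCP. Descending.

servo_tool --moves '[[[0.018, 0.004, 0.015], -0.01], [[0, 0, 0.035], 0], [[0, 0, 0.035], 0], [[0, 0, 0.035], 0], [[0, 0, 0.035], 0], [[0, 0, 0.025], 0], [[0, 0, 0.015], 0], [[0, 0, 0], 0]]'

```text
time: 2.87
tcp_pos: [0.5181, 0.2925, -0.0003]
tool_rot: [[-0.993, 0.121, -0.008], [0.122, 0.993, -0.004], [0.007, -0.005, -1.0]]
force: [-0.5, -0.3, -0.6]
opening: 1.0
gripper_force: 0.0
```

servo_tool --moves '[[[0, 0, 0], 0], [[0, 0, 0], 0], [[0, 0, 0], 0], [[0, 0, 0], 0], [[0, 0, 0], 0], [[0, 0, 0], 0], [[0, 0, 0], 0], [[0, 0, 0], 0]]' --gripper 0 --squeeze 25

```text
time: 3.53
tcp_pos: [0.5232, 0.2951, 0.0063]
tool_rot: [[-0.993, 0.121, 0.003], [0.121, 0.993, 0.002], [-0.003, 0.002, -1.0]]
force: [-0.9, 0.6, 6.3]
opening: 0.393
gripper_force: 25.9
```

servo_tool --moves '[[[0, 0, -0.005], 0], [[0, 0, -0.005], 0], [[0, 0, -0.005], 0], [[0, 0, -0.005], 0], [[0, 0, -0.005], 0], [[0, 0, -0.005], 0], [[0, 0, -0.005], 0], [[0, 0, 0], 0]]'

```text
time: 4.2
tcp_pos: [0.5217, 0.2944, 0.0404]
tool_rot: [[-0.993, 0.121, 0.0], [0.121, 0.993, 0.0], [-0.0, 0.0, -1.0]]
force: [-1.0, 0.4, -1.4]
opening: 0.396
gripper_force: 25.4
```

```bash
python3 - <<'E'
from h import *
s=bot.read_state();print(s['tcp_pos'],s['force'],s['moment'],s['opening'])
a=bot.camera("scene")[185:245,330:430];b=bot.camera("wrist")
cv2.imwrite("pics/t1.png",np.hstack([cv2.resize(a,(400,300),interpolation=2),cv2.resize(b,(400,300))])[:,:,::-1])
E
```

```text
[0.52169238 0.29440568 0.04035607] [-1.00486546  0.42929495 -1.40075723] [-0.05902369  0.29108539 -0.00099443] 0.39612156656832254
```

View pics/t1.png

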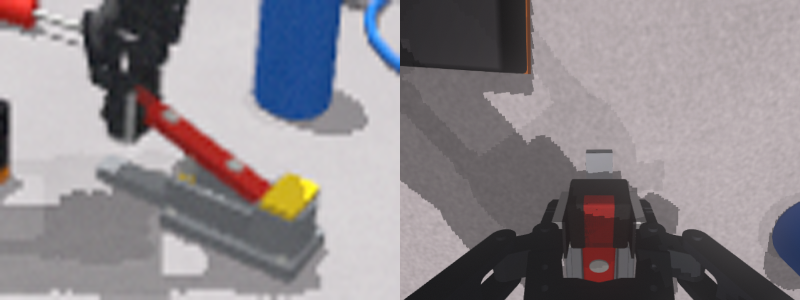

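The bar is tilted, with its tail against the keeper and the lip (crop (185,178)) clear below the hook. Drawing it out.

servo_tool --moves '[[[0.007, 0, 0], 0], [[0.007, 0, 0], 0], [[0.007, 0, 0], 0], [[0.007, 0, 0], 0], [[0.007, 0, 0], 0], [[0.007, 0, 0], 0], [[0.004, 0, 0], 0], [[0, 0, 0], 0]]'

```text
time: 4.97
tcp_pos: [0.4747, 0.2999, 0.0391]
tool_rot: [[-0.993, 0.12, -0.001], [0.12, 0.993, -0.0], [0.001, -0.0, -1.0]]
force: [0.2, 0.1, -1.2]
opening: 0.397
gripper_force: 25.5
```

```bash
python3 - <<'E'
from h import *
s=bot.read_state();print(s['tcp_pos'],s['force'],s['moment'])
a=bot.camera("scene")[185:245,320:420];b=bot.camera("side")[250:340,200:320]
cv2.imwrite("pics/t2.png",np.hstack([cv2.resize(a,(400,300),interpolation=2),cv2.resize(b,(400,300))])[:,:,::-1])
E
```

```text
[0.47467961 0.29988359 0.03911674] [ 0.23150509  0.05075843 -1.15526474] [ 0.02012004 -0.04264238 -0.00751539]
```

View pics/t2.png

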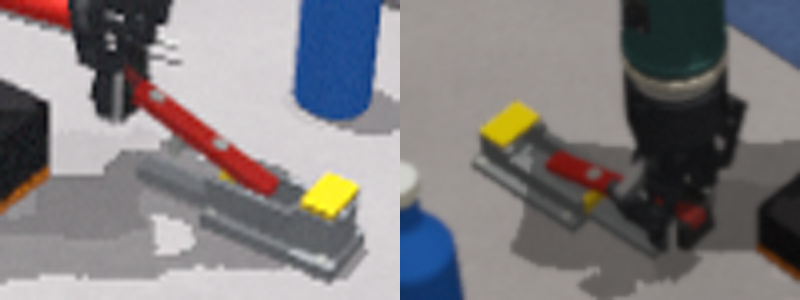

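The tail is free: its end at crop (272,185) is ahead of the keeper. Lifting and carrying to the mat.

servo_tool --moves '[[[0, 0, -0.02], 0], [[0, 0, -0.03], 0], [[0, 0, -0.03], 0], [[-0.01, -0.037, 0], 0], [[-0.01, -0.037, 0], 0], [[-0.01, -0.037, 0], 0], [[-0.01, -0.037, 0], 0], [[-0.01, -0.037, 0], 0]]'

```text
time: 5.73
tcp_pos: [0.5039, 0.1085, 0.1198]
tool_rot: [[-0.993, 0.12, 0.001], [0.12, 0.993, 0.0], [-0.001, 0.0, -1.0]]
force: [1.2, -0.1, -1.8]
opening: 0.391
gripper_force: 25.5
```

servo_tool --moves '[[[-0.01, -0.037, 0], 0], [[-0.01, -0.037, 0], 0], [[-0.01, -0.037, 0], 0], [[0, 0, 0.025], 0], [[0, 0, 0.025], 0], [[0, 0, 0.025], 0], [[0, 0, 0.01], 0], [[0, 0, 0], 0]]'

```text
time: 6.4
tcp_pos: [0.5171, -0.0038, 0.0314]
tool_rot: [[-0.993, 0.121, -0.006], [0.121, 0.993, 0.0], [0.006, -0.0, -1.0]]
force: [-1.1, 0.6, -1.3]
opening: 0.395
gripper_force: 25.6
```

```bash
python3 - <<'E'
from h import *
s=bot.read_state();print(s['tcp_pos'],s['force'],s['moment'])
a=bot.camera("scene")[200:320,260:420];b=bot.camera("side")[180:300,220:380]
cv2.imwrite("pics/t3.png",np.hstack([cv2.resize(a,(400,300),interpolation=2),cv2.resize(b,(400,300))])[:,:,::-1])
E
```

```text
[ 0.5171122  -0.00383068  0.03142999] [-1.06559554  0.64105355 -1.34155148] [ 0.00057528  0.03349585 -0.0275358 ]
```

View pics/t3.png

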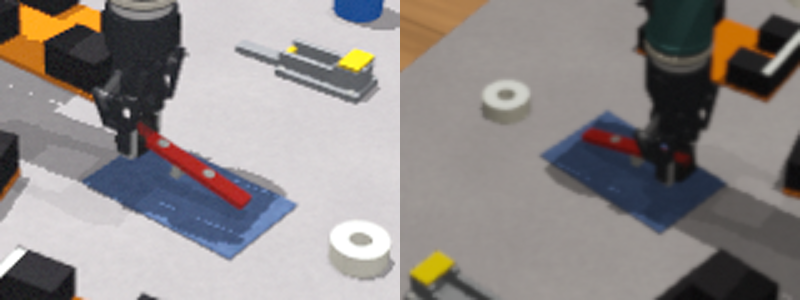

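The bar is over the middle of the mat, tail end low at left crop (245,200), with the whole footprint inside. Lowering slowly.

servo_tool --moves '[[[0, 0, 0.003], 0], [[0, 0, 0.003], 0], [[0, 0, 0.003], 0], [[0, 0, 0.003], 0], [[0, 0, 0.003], 0], [[0, 0, 0.003], 0], [[0, 0, 0.003], 0], [[0, 0, 0.003], 0]]'

```text
time: 7.17
tcp_pos: [0.5196, -0.0036, 0.0102]
tool_rot: [[-0.993, 0.12, -0.0], [0.12, 0.993, 0.0], [0.0, -0.0, -1.0]]
force: [-5.2, 0.7, 7.6]
opening: 0.393
gripper_force: 26.7
```

servo_tool --moves '[[[0, 0, 0.002], 0], [[0, 0, 0.002], 0], [[0, 0, 0.001], 0], [[0, 0, 0], 0], [[0, 0, 0], 0], [[0, 0, 0], 0], [[0, 0, 0], 0], [[0, 0, 0], 0]]'

```text
time: 7.83
tcp_pos: [0.5199, -0.0037, 0.0052]
tool_rot: [[-0.993, 0.121, 0.0], [0.121, 0.993, -0.0], [-0.0, 0.0, -1.0]]
force: [-1.3, 0.9, 0.9]
opening: 0.389
gripper_force: 26.1
```

servo_tool --moves '[[[0, 0, 0.001], 0], [[0, 0, 0.001], 0], [[0, 0, 0.001], 0], [[0, 0, 0], 0], [[0, 0, 0], 0], [[0, 0, 0], 0], [[0, 0, 0], 0], [[0, 0, 0], 0]]'

```text
time: 8.5
tcp_pos: [0.5193, -0.0036, 0.0024]
tool_rot: [[-0.993, 0.121, -0.001], [0.121, 0.993, 0.0], [0.001, -0.0, -1.0]]
force: [-5.1, 1.6, 4.9]
opening: 0.394
gripper_force: 26.8
```

```bash
python3 - <<'E'
from h import *
s=bot.read_state();print(s['tcp_pos'],s['force'],s['moment'])
E
```

```text
[ 0.51933933 -0.00360406  0.00237984] [-5.0859539   1.55153899  4.86525632] [0.01931277 0.41876269 0.06333066]
```

servo_tool --moves '[[[0, 0, 0.001], 0], [[0, 0, 0.001], 0], [[0, 0, 0.001], 0], [[0, 0, 0], 0], [[0, 0, 0], 0], [[0, 0, 0], 0], [[0, 0, 0], 0], [[0, 0, 0], 0]]'

```text
time: 9.17
tcp_pos: [0.5194, -0.0036, 0.0022]
tool_rot: [[-0.993, 0.12, -0.002], [0.12, 0.993, 0.0], [0.002, -0.0, -1.0]]
force: [-13.9, 1.3, 29.3]
opening: 0.392
gripper_force: 39.6
```

servo_tool --moves '[[[0, 0, -0.0025], 0], [[0, 0, 0], 0], [[0, 0, 0], 0], [[0, 0, 0], 0], [[0, 0, 0], 0], [[0, 0, 0], 0], [[0, 0, 0], 0], [[0, 0, 0], 0]]'

```text
time: 9.83
tcp_pos: [0.5208, -0.0037, 0.0023]
tool_rot: [[-0.993, 0.121, 0.002], [0.121, 0.993, -0.0], [-0.002, 0.0, -1.0]]
force: [-1.5, 0.6, 6.9]
opening: 0.392
gripper_force: 29.3
```

servo_tool --moves '[[[0, 0, 0], 0], [[0, 0, 0], 0], [[0, 0, 0], 0], [[0, 0, 0], 0], [[0, 0, 0], 0], [[0, 0, 0], 0], [[0, 0, 0], 0], [[0, 0, 0], 0]]' --gripper 0.9

```text
time: 10.5
tcp_pos: [0.5197, -0.0036, 0.0017]
tool_rot: [[-0.993, 0.121, -0.0], [0.121, 0.993, -0.0], [0.0, -0.0, -1.0]]
force: [-0.2, 0.3, -1.3]
opening: 0.898
gripper_force: 0.0
```

servo_tool --moves '[[[0, 0, -0.01], 0], [[0, 0, -0.02], 0], [[0, 0, -0.03], 0], [[0, 0, -0.035], 0], [[0, 0, -0.035], 0], [[0, 0, -0.03], 0], [[0, 0, -0.02], 0], [[0, 0, 0], 0]]'

```text
time: 11.17
tcp_pos: [0.5237, -0.0038, 0.1889]
tool_rot: [[-0.993, 0.12, 0.011], [0.12, 0.993, -0.001], [-0.011, 0.001, -1.0]]
force: [0.8, -0.1, 0.6]
opening: 0.899
gripper_force: 0.0
```

```bash
python3 - <<'E'
from h import *
s=bot.read_state();im=bot.camera("wrist");print(s['time'],s['tcp_pos'],s['force'])
b=bot.camera("scene")[200:320,260:420]
cv2.imwrite("pics/w2f.png",im[:,:,::-1])
cv2.imwrite("pics/w2.png",np.hstack([im[:,80:],cv2.resize(b,(240,480))[:, :]])[:,:,::-1])
c=cam("wrist",s);m=masks(im)['red'];blobs(grid(m,c,.027),300,9000)
E
```

```text
11.1667 [ 0.52365789 -0.00379989  0.18886253] [ 0.76533121 -0.05402597  0.64816624]
   x 0.595 y -0.013 size 19x125 ang 82.9 area 2203
```

View pics/w2.png

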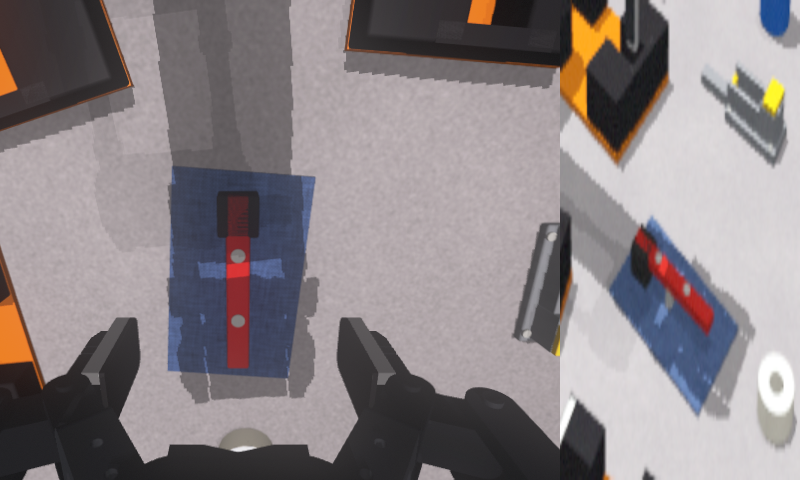

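The bar lies flat and right way up on the mat: pad at (238,215), tail end at (238,368). Bar centre is about (0.579,-0.011), yaw -7°. Regripping 20 mm padward of centre, within the finger gap and near the balance point.

servo_tool --moves '[[[-0.039, 0, 0], 0], [[0, 0, 0.03], 0], [[0, 0, 0.035], 0], [[0, 0, 0.035], 0], [[0, 0, 0.035], 0], [[0, 0, 0.025], 0], [[0, 0, 0.015], 0], [[0, 0, 0.003], 0]]'

```text
time: 11.93
tcp_pos: [0.5527, -0.008, -0.0021]
tool_rot: [[-0.993, 0.121, -0.011], [0.121, 0.993, 0.001], [0.011, -0.001, -1.0]]
force: [-0.8, 0.5, 0.4]
opening: 0.899
gripper_force: 0.0
```

servo_tool --moves '[[[0, 0, 0], 0], [[0, 0, 0], 0], [[0, 0, 0], 0], [[0, 0, 0], 0], [[0, 0, 0], 0], [[0, 0, 0], 0], [[0, 0, 0], 0], [[0, 0, 0], 0]]' --gripper 0 --squeeze 40

```text
time: 12.6
tcp_pos: [0.5599, -0.0085, 0.0055]
tool_rot: [[-0.993, 0.12, 0.003], [0.12, 0.993, -0.0], [-0.003, 0.0, -1.0]]
force: [-0.1, -0.5, 6.9]
opening: 0.226
gripper_force: 39.8
```

servo_tool --moves '[[[0, 0, -0.005], 0], [[0, 0, -0.01], 0], [[0, 0, -0.02], 0], [[0, 0, -0.03], 0], [[0, 0, -0.035], 0], [[0, 0, -0.03], 0], [[0, 0, -0.02], 0], [[0, 0, 0], 0]]'

```text
time: 13.27
tcp_pos: [0.5623, -0.0085, 0.1604]
tool_rot: [[-0.993, 0.12, 0.011], [0.12, 0.993, -0.001], [-0.011, 0.001, -1.0]]
force: [-0.1, -0.2, -1.1]
opening: 0.225
gripper_force: 39.3
```

servo_tool --moves '[[[-0.0076, -0.0336, 0], 0], [[-0.0076, -0.0336, 0], 0], [[-0.0076, -0.0336, 0], 0], [[-0.0076, -0.0336, 0], 0], [[-0.0076, -0.0336, 0], 0], [[-0.0076, -0.0336, 0], 0], [[-0.0076, -0.0336, 0], 0], [[-0.0076, -0.0336, 0], 0]]'

```text
time: 13.93
tcp_pos: [0.5853, -0.2836, 0.1522]
tool_rot: [[-0.993, 0.121, -0.002], [0.121, 0.993, 0.001], [0.002, 0.001, -1.0]]
force: [1.2, 0.6, -1.0]
opening: 0.224
gripper_force: 39.4
```

servo_tool --moves '[[[0, 0, 0], 0], [[0, 0, 0], 0], [[0, 0, 0], 0], [[0, 0, 0], 0], [[0, 0, 0], 0], [[0, 0, 0], 0], [[0, 0, 0], 0], [[0, 0, 0], 0]]'

```text
time: 14.6
tcp_pos: [0.5866, -0.2818, 0.154]
tool_rot: [[-0.993, 0.119, 0.0], [0.119, 0.993, -0.0], [-0.0, -0.0, -1.0]]
force: [1.0, -0.5, -0.8]
opening: 0.223
gripper_force: 39.5
```

```bash
python3 - <<'E'
from h import *
s=bot.read_state();im=bot.camera("wrist");print(s['time'],s['tcp_pos'],s['force'],s['moment'],s['joint_pos'])
print(s['tool_rot'].round(4).tolist())
cv2.imwrite("pics/w3.png",cv2.resize(im,(800,600),interpolation=2)[:,:,::-1]);np.save("w3.npy",im)
E
```

```text
14.6 [ 0.58661737 -0.2817597   0.15399593] [ 1.03997798 -0.5462111  -0.83626961] [ 0.0022119  -0.02680449 -0.02572963] [-4.86066697e-01  2.74483386e-01  1.73729811e+00  4.40970229e-05
  1.12956445e+00 -1.93711350e+00]
[[-0.9928, 0.1195, 0.0002], [0.1195, 0.9928, -0.0001], [-0.0002, -0.0001, -1.0]]
```

View pics/w3.png

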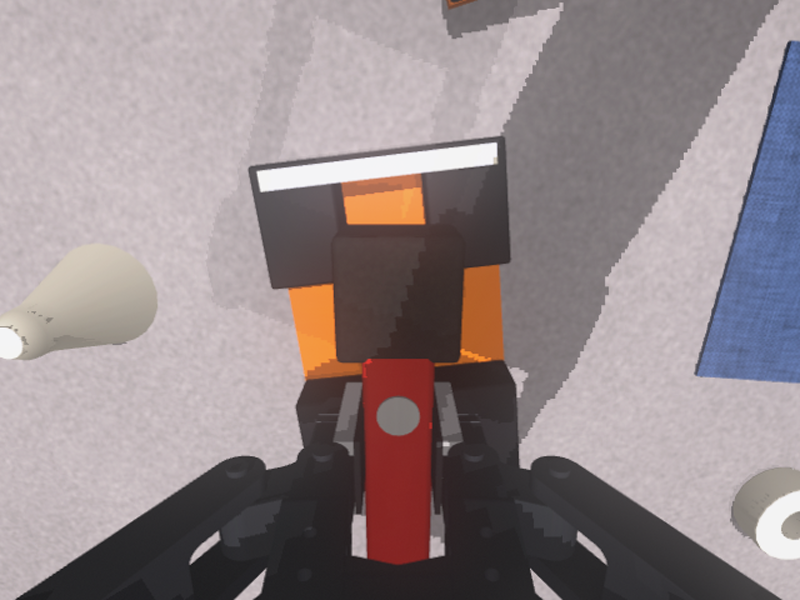

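The wrist view (800-px scale) shows the tray's wide end. The stripe runs (258,182) to (497,153), the foam outer corners are (250,168) and (505,138), and the gap edge is (272,289) to (509,261). The bar's pad is over it, and the tray is turned about 7° relative to the bar.

```bash
python3 - <<'E'
from h import *
s=bot.read_state();c=cam("wrist",s);R=s['tool_rot']
px=np.float64([(250,167),(505,138),(509,261),(272,289)])/1.25
P=plane(px,c,.042);print(P.round(4).tolist(),"sides",[round(float(np.linalg.norm(P[i]-P[i-1])),4) for i in range(4)])
w=P[1]-P[0];yw=np.arctan2(w[1],w[0])-np.pi/2;print("yaw from end",np.degrees(yw))
w=P[2]-P[3];print("yaw gap edge",np.degrees(np.arctan2(w[1],w[0])-np.pi/2))
ax=lambda a:np.array([np.cos(a),np.sin(a),0])
for a in(yw,):
    print("centre",(P[:2].mean(0)+.1*ax(a)).round(4),(P[2:].mean(0)+.035*ax(a)).round(4))
# compartment width at wide end: inner edges
Q=plane(np.float64([(342,183),(423,173)])/1.25,c,.042);print("slot",Q.round(4).tolist(),np.linalg.norm(Q[1]-Q[0]))
# bar in hand: bar bottom about tcp-0.002 -> strip top z = tcp+.022, pad corners
zt=s['tcp_pos'][2]-.0025+.024
B=plane(np.float64([(333,236),(464,236),(460,362),(337,362),(398,416),(399,362),(396,560)])/1.25,c,zt);print("pad in tool",[(R.T@(b-s['tcp_pos'])).round(4)[:2].tolist() for b in B])
E
```

```text
[[0.5056, -0.3465, 0.042], [0.5073, -0.2193, 0.042], [0.569, -0.2205, 0.042], [0.569, -0.3481, 0.042]] sides [0.0634, 0.1273, 0.0617, 0.1275]
yaw from end -0.755561757895185
yaw gap edge 0.008241313453857695
centre [ 0.6064 -0.2842  0.042 ] [ 0.604  -0.2848  0.042 ]
slot [[0.5189, -0.302, 0.042], [0.519, -0.261, 0.042]] 0.04103662589123825
pad in tool [[0.0593, -0.0158], [0.0593, 0.0165], [0.0255, 0.0168], [0.0255, -0.0162], [0.0091, 0.0002], [0.0255, 0.0005], [-0.0416, -0.0005]]
```

Tray: centre about (0.606,-0.2835), yaw about -0.4°. Turning by 0.113 and lowering partway, then a numeric check.

servo_tool --moves '[[[0, -0.002, 0], -0.06], [[0, 0, 0], -0.053], [[0, 0, 0.02], 0], [[0, 0, 0.025], 0], [[0, 0, 0.025], 0], [[0, 0, 0.015], 0], [[0, 0, 0], 0], [[0, 0, 0], 0]]'

```text
time: 15.32
tcp_pos: [0.5854, -0.2839, 0.0678]
tool_rot: [[-1.0, 0.008, -0.002], [0.008, 1.0, 0.001], [0.002, 0.001, -1.0]]
force: [0.4, -0.4, -0.7]
opening: 0.225
gripper_force: 39.5
```

servo_tool --moves '[[[0, 0, 0], 0], [[0, 0, 0], 0], [[0, 0, 0], 0], [[0, 0, 0], 0], [[0, 0, 0], 0], [[0, 0, 0], 0], [[0, 0, 0], 0], [[0, 0, 0], 0]]'

```text
time: 15.98
tcp_pos: [0.5861, -0.2845, 0.0688]
tool_rot: [[-1.0, 0.008, -0.0], [0.008, 1.0, -0.0], [0.0, -0.0, -1.0]]
force: [0.2, -0.2, -1.8]
opening: 0.223
gripper_force: 39.5
```

```bash
python3 - <<'E'
from h import *
s=bot.read_state();im=bot.camera("wrist");print(s['time'],s['tcp_pos'],s['force']);R=s['tool_rot'];print(R.round(4).tolist())
c=cam("wrist",s);H,S,V=cv2.split(cv2.cvtColor(im,cv2.COLOR_RGB2HSV))
def tool(px,z): return (plane(px,c,z)-s['tcp_pos'])@R
for nm,m,z in(("white",((S<30)&(V>205)).astype(np.uint8)*255,.042),("orange",masks(im)['orange'],.006)):
    for k in cv2.findContours(m,cv2.RETR_EXTERNAL,cv2.CHAIN_APPROX_NONE)[0]:
        if cv2.contourArea(k)<150: continue
        T=tool(k,z)*1000;r=cv2.minAreaRect(np.float32(T[:,:2]));print(nm,cv2.boundingRect(k),[np.round(q,1).tolist() for q in r])
E
```

```text
15.9833 [ 0.58614968 -0.28449075  0.06880306] [ 0.1758952  -0.24708702 -1.79700552]
[[-1.0, 0.0079, -0.0], [0.0079, 1.0, -0.0], [0.0, -0.0, -1.0]]
white (181, 266, 23, 24) [[11.1, -57.3], [6.9, 13.8], 58.7]
white (473, 160, 167, 320) [[-35.1, 119.5], [83.4, 183.7], 75.5]
white (448, 129, 16, 21) [[72.4, 57.3], [8.1, 5.5], 0.3]
white (174, 125, 278, 26) [[73.0, -2.4], [10.1, 114.7], 0.0]
white (410, 48, 18, 28) [[102.0, 39.2], [10.0, 5.9], 7.2]
white (205, 40, 19, 31) [[104.1, -40.8], [12.2, 4.2], 25.6]
white (345, 21, 23, 20) [[112.8, 14.5], [8.3, 5.8], 78.1]
white (0, 0, 524, 480) [[40.4, -91.7], [349.9, 156.0], 41.9]
orange (347, 264, 88, 92) [[-25.3, 40.6], [58.5, 48.3], 0.0]
orange (204, 264, 86, 92) [[-25.3, -40.4], [47.4, 58.5], 90.0]
```

The check agrees. The stripe is parallel to the bar (0.0°), spanning ±60 mm, the floor gap is symmetric (±40.5), and the far foam edge is at -54.5 mm against -55 expected. Lowering.

servo_tool --moves '[[[0, 0, 0.008], 0], [[0, 0, 0.008], 0], [[0, 0, 0.008], 0], [[0, 0, 0.008], 0], [[0, 0, 0.008], 0], [[0, 0, 0.006], 0], [[0, 0, 0.004], 0], [[0, 0, 0], 0]]'

```text
time: 16.7
tcp_pos: [0.5852, -0.284, 0.0171]
tool_rot: [[-1.0, 0.008, -0.002], [0.008, 1.0, 0.001], [0.002, 0.001, -1.0]]
force: [0.1, 0.5, -0.6]
opening: 0.221
gripper_force: 39.5
```

servo_tool --moves '[[[0, 0, 0.002], 0], [[0, 0, 0.002], 0], [[0, 0, 0.002], 0], [[0, 0, 0.002], 0], [[0, 0, 0], 0], [[0, 0, 0], 0], [[0, 0, 0], 0], [[0, 0, 0], 0]]'

```text
time: 17.37
tcp_pos: [0.5863, -0.2846, 0.011]
tool_rot: [[-1.0, 0.008, 0.0], [0.008, 1.0, -0.0], [-0.0, -0.0, -1.0]]
force: [-0.8, 0.3, -0.4]
opening: 0.222
gripper_force: 39.5
```

servo_tool --moves '[[[0, 0, 0.001], 0], [[0, 0, 0.001], 0], [[0, 0, 0], 0], [[0, 0, 0], 0], [[0, 0, 0], 0], [[0, 0, 0], 0], [[0, 0, 0], 0], [[0, 0, 0], 0]]'

```text
time: 18.03
tcp_pos: [0.5862, -0.2845, 0.0088]
tool_rot: [[-1.0, 0.008, -0.0], [0.008, 1.0, 0.0], [0.0, 0.0, -1.0]]
force: [0.6, 1.2, -1.4]
opening: 0.224
gripper_force: 39.6
```

servo_tool --moves '[[[0, 0, 0.0005], 0], [[0, 0, 0.0005], 0], [[0, 0, 0], 0], [[0, 0, 0], 0], [[0, 0, 0], 0], [[0, 0, 0], 0], [[0, 0, 0], 0], [[0, 0, 0], 0]]'

```text
time: 18.7
tcp_pos: [0.5863, -0.2845, 0.0085]
tool_rot: [[-1.0, 0.008, 0.0], [0.008, 1.0, -0.0], [-0.0, -0.0, -1.0]]
force: [-3.1, 1.5, 5.2]
opening: 0.224
gripper_force: 40.3
```

Contact is at the predicted height (8.5 mm). Opening and backing off.

servo_tool --moves '[[[0, 0, 0], 0], [[0, 0, 0], 0], [[0, 0, 0], 0], [[0, 0, 0], 0], [[0, 0, 0], 0], [[0, 0, 0], 0], [[0, 0, 0], 0], [[0, 0, 0], 0]]' --gripper 0.7

```text
time: 19.37
tcp_pos: [0.5862, -0.2845, 0.0077]
tool_rot: [[-1.0, 0.008, -0.0], [0.008, 1.0, 0.0], [0.0, 0.0, -1.0]]
force: [-0.2, 0.6, -0.8]
opening: 0.698
gripper_force: 0.0
```

servo_tool --moves '[[[0, 0, -0.01], 0], [[0, 0, -0.02], 0], [[0, 0, -0.03], 0], [[0, 0, -0.035], 0], [[0, 0, -0.035], 0], [[0, 0, -0.03], 0], [[0, 0, -0.02], 0], [[0, 0, 0], 0]]'

```text
time: 20.03
tcp_pos: [0.5897, -0.2863, 0.1959]
tool_rot: [[-1.0, 0.008, 0.011], [0.008, 1.0, -0.006], [-0.011, -0.006, -1.0]]
force: [0.8, -0.1, 0.9]
opening: 0.696
gripper_force: 0.0
```

servo_tool --moves '[[[0, 0, 0], 0], [[0, 0, 0], 0], [[0, 0, 0], 0], [[0, 0, 0], 0], [[0, 0, 0], 0], [[0, 0, 0], 0], [[0, 0, 0], 0], [[0, 0, 0], 0]]'

```text
time: 20.7
tcp_pos: [0.5861, -0.2844, 0.1874]
tool_rot: [[-1.0, 0.008, -0.001], [0.008, 1.0, 0.0], [0.001, 0.0, -1.0]]
force: [0.5, -0.3, -0.3]
opening: 0.704
gripper_force: 0.0
```

```bash
python3 - <<'E'
from h import *
s=bot.read_state();im=bot.camera("wrist");print(s['time'],s['tcp_pos'],s['force'],s['opening']);c=cam("wrist",s)
m=masks(im)['red'];blobs(grid(m,c,.030),100,9000)
# height of the tail end and strip by two views: red contour extremes in scene and side
S,D=bot.camera("scene"),bot.camera("side")
for n,I,(x0,x1,y0,y1) in(("scene",S,(235,345,295,375)),("side",D,(310,390,170,222))):
    r=np.zeros((480,640),np.uint8);r[y0:y1,x0:x1]=masks(I)['red'][y0:y1,x0:x1]
    blobs(grid(r,cam(n),.030),20,9000)
    P=proj(np.array([[.606-.045,-.2845,.03],[.606+.08,-.2845,.03]]),cam(n));ys,xs=np.nonzero(r);print(n,"expect",P.round().tolist(),"red",xs.min() if len(xs) else None,xs.max() if len(xs) else None,ys.min() if len(ys) else None,ys.max() if len(ys) else None)
E
```

```text
20.7 [ 0.58609261 -0.2844371   0.18736189] [ 0.47088004 -0.26893481 -0.28029659] 0.7037486745159702
   x 0.607 y -0.285 size 19x158 ang 89.4 area 2758
   x 0.542 y -0.285 size 9x12 ang 78.7 area 44
   x 0.666 y -0.282 size 17x46 ang 87.5 area 599
   x 0.593 y -0.289 size 29x84 ang 86.2 area 1326
scene expect [[271.0, 325.0], [320.0, 344.0]] red 258 322 321 346
   x 0.606 y -0.275 size 28x154 ang 89.2 area 1718
side expect [[361.0, 197.0], [329.0, 185.0]] red 329 370 186 202
```

The strip measures 158x19 mm at stowed height, centre (0.607,-0.285), aligned with the tray, and the expected pixels match in both fixed views. Handing in.

```bash
python3 -c "
from station import bot
print(bot.close_job())"
```

```text
the job is handed in; nothing more can be done
None
```

The bar is out of the dock, was laid flat on the mat and re-gripped, and now sits flat in the 200 x 130 mm tray with its rubber pad at the white-stripe end; I handed the job in at about 21 s with the gripper clear, and the hand-in gave no verdict.

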